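# Load the capacitor carrier and lift it level off its board

## Task

Three dark blue screw-terminal capacitors stand on the white loading board: slide them, without picking them up, between the guide rails into the aluminium carrier in its nest, in single file and all the way home, so that the last one too has dropped in behind the lip at the mouth. Then pick up the loaded carrier (its black handle is over the middle) and finish while still holding it in the air, steady and level, about 15 cm above its nest, with all three standing in it ready for the walk to the tester. Do not tip over a capacitor or tilt the carrier, and leave the multimeter, the teal box, the small capacitor and the tweezers where they lie.

Things in the scene. Friction and masses are not known exactly. Their poses are not given: they have to be found in the camera images.
- loading_board: Fixed white-decked loading board on the desk. Origin: on the desk, on the lane's centre line, under the edge where the deck ends and the carrier's nest begins; x along the lane towards the nest, z up. Deck: x -185 to 0 mm, y -95 to 95 mm, top 13 mm above the desk. Nest: plywood tongue 6 mm high, x 0 to 135 mm, grey cheeks 13 mm high at y 24 to 34 mm either side, end stop 16 mm high.
- lane_entry (a point): Point on the deck, on the lane's centre line, 35 mm before the deck's edge; axes as the board's. Two aluminium guide rails, 6 mm thick, 10 mm high (tops 23 mm above the desk), form a straight lane 38 mm wide from here to the deck's edge; before it they spread at about 47 degrees to either side, to a gap of about 152 mm at 52 mm before this point.
- carrier: Loose aluminium trough, about 0.2 kg, 117 mm long (x), 43 mm wide, continuing the lane; sits in the nest with 2 mm play, centre 61 mm past the deck's edge, and lifts straight out. Origin: centre of its underside (6 mm above the desk), x along the lane, z up. Floor 4.5 mm above origin (2.5 mm lower than the deck), inside 38 mm wide; side walls 12 mm above floor, level with the rails; end plate 34.5 mm high.
- carrier_lip (a point): Middle of the lip across the carrier's mouth, on its top. The lip is 3 mm wide, stands 2.3 mm above the carrier's floor and is almost level with the deck. From the lip's inner face to the end plate there are 111 mm, so that the three capacitors (105 mm in a row) just fit; a capacitor slid past the lip drops 2.5 mm on to the floor.
- carrier_grip (a point): Centre of the carrier's black handle bar, 73 mm above the carrier's origin, over the middle of the trough; axes as the carrier's. The bar lies across the lane (along y): 43 mm long, 14 mm wide (x), 14 mm high, on two flat legs 14 mm wide outside the side walls. 18 mm clear between the bar and the loaded capacitors' tops.
- can_a_mid (a point): Centre of the sleeve of one of three equal dark blue capacitors: loose upright cylinder, 35 mm diameter, 38 mm high plus two terminals of 4.5 mm on top, about 55 g. 19 mm above its underside, z up; home in the carrier it stands 23.5 mm above the carrier's origin. Starts on the deck before the wide end of the rails, in the middle, to the right or to the left (the three are shuffled).
- can_b_mid (a point): Centre of the sleeve of another of three equal dark blue capacitors: loose upright cylinder, 35 mm diameter, 38 mm high plus two terminals of 4.5 mm on top, about 55 g. 19 mm above its underside, z up; home in the carrier it stands 23.5 mm above the carrier's origin. Starts on the deck before the wide end of the rails, in the middle, to the right or to the left (the three are shuffled).
- can_c_mid (a point): Centre of the sleeve of the third of three equal dark blue capacitors: loose upright cylinder, 35 mm diameter, 38 mm high plus two terminals of 4.5 mm on top, about 55 g. 19 mm above its underside, z up; home in the carrier it stands 23.5 mm above the carrier's origin. Starts on the deck before the wide end of the rails, in the middle, to the right or to the left (the three are shuffled).
- multimeter_spot (a point): Bystander: grey-green hand multimeter 165x82x44 mm lying beside the deck; the point is over its middle, 10 mm above the desk.
- teal_box_spot (a point): Bystander: closed teal plastic box 69x111x34 mm beside the nest; the point is at its middle, 10 mm above the desk.
- small_capacitor_spot (a point): Bystander: small black capacitor 18x31x18 mm lying on the desk near the nest; the point is at its middle, 10 mm above the desk.
- tweezers_spot (a point): Bystander: steel tweezers 13x122x9 mm lying beside the deck; the point is over their middle, 10 mm above the desk.
There are look-alikes about, which are no part of the job. What is shaped like the part that bears can_a_mid but yellow is not meant.

How it is judged:
By the outcome, as a careful person would: the job done as asked, in the order asked, and still so for the second after the job is handed in, while the arm keeps its last pose, push and grip.
It also fails if it takes over 72 s, if anything falls off the work surface, if the arm or the gripper's body presses on something with over 40 N, if the wrist force passes 120 N, or if a joint passes its speed limit or range.

## Robot

A 7-joint arm with a two-finger parallel gripper is mounted at the origin on a cart in front of the work surface, level with it; the furniture and walls round the work are solid. World frame = base frame: x ahead of the robot, y to its left, z up, the work surface at z = 0. Lengths are in mm, angles in rad, forces in N, time in s.
With the tool pointing down it reaches from about 425 to 950 mm from the base axis. Payload 4.7 kg.
Tool frame: the origin (TCP) lies midway between the tips of the shut fingers; the grasp point (between the pads) lies 19 mm behind it; z points along the fingers, y is the direction in which the jaws open and shut (so a half turn about z gives the same grasp; the last joint's range is limited). The gripper opens to 85 mm and grips with 20 to 120 N. Pads are 22 mm wide; open, the fingers measure 114 mm over their backs; the gripper's body (76 mm by 85 mm) begins 54 mm behind the grasp point. The pads swing forward as they close: fully open they stand 13 mm farther back than shut.
Start: joints at [-1.33, 0.469, -0.049, 1.532, 0.024, 1.141, -0.082], TCP at [179.872, 650.611, 231.335] pointing down, gripper open.
Joint ranges: [-2.59, 2.59], [-0.33, 1.99], [-1.39, 1.29], [0.1, 2.45], [-1.04, 4.18], [0.21, 1.99], [-2.66, 2.66]. Speed limits (rad/s): [2.57, 2.57, 3.14, 3.14, 3.14, 3.14, 3.14].

## Interface

Orientations are given as a unit quaternion [w, x, y, z].
In Python, from plant import move_to, move_linear, goto_joints, release, clamp, dwell, solve_ik, grab_frame, PlanningError, finish_job, boxes_of, tip_of, read_clock, read_joint_positions, read_joint_vel, read_tau, read_tcp_pos, read_ee_rot, read_force, read_wrist_torque, read_gripper_width gives the robot as it stands. Calls block until the motion is done:
- move_to(position, orientation): joint-space move of the TCP to a pose.
- move_linear(position, rate=150, orientation=None): straight line of the TCP; orientation=None keeps the orientation; rate is the mean speed in mm/s.
- goto_joints(angles): joint-space move.
- release() and clamp(): open the fingers fully, or close them until they stop; the grip force is fixed at half the most.
- dwell(seconds).
- solve_ik(position, orientation): joint angles nearest the present ones, or None.
- grab_frame(name): name is "scene" or "side" or "wrist"; returns a dict with "color" (420x560x3 uint8, red, green, blue), "vertical_fov" (degrees; the focal length in pixels is half the picture's height over the tangent of half this angle, whatever the lens; pixels are square), "cx", "cy" (the principal point, pixels), "dist" ([k1, k2, p1, p2, k3] as OpenCV has them; the pictures are not rectified), "eye" and "orientation" of the camera in the world; the wrist camera has in their place "T_tool_cam" (4x4, takes a point from camera to tool coordinates, whose origin is the TCP and whose axes are the flange's). Camera axes: x right, y down, z forward; pixel columns grow to the right and rows downward; lengths in mm; the calibration is good to about 2 mm. A picture is of the moment at which its call begins: read the wrist's pose just before it. There is no depth.
A pose or a line that the arm cannot do raises PlanningError and nothing moves.
- finish_job(): hands the job in, once; it reports no verdict.
Trained networks look in the newest picture that a camera, given by its name, has taken for a name from the list of things; names that differ only in an ending like _2 or _b are one class to them, and where a whole thing is asked for, a point or a joint stands for the part that bears it (a point fixed in the world has none). Each returns a list of dicts, best first, with "p" (0 to 1); they miss things now and then, are a little off and sometimes report something else, mostly with a low value. They report only what shows in the picture. A call takes as long as a camera call. They do not tell look-alikes from the thing itself.
- boxes_of(target, camera): "position" ([x, y, z] in mm, in world coordinates, good to about 4 mm: the middle of the surface that is visible of it).
- tip_of(target, camera): "position" ([x, y, z] in mm, in world coordinates, good to about 4 mm: a listed point, or the origin of a listed thing).
Readings, each from a call of its own:
- read_clock(): time.
- read_joint_positions(): joint angles.
- read_joint_vel(): joint speeds.
- read_tau(): joint torques, N m.
- read_tcp_pos(): TCP position.
- read_ee_rot(): TCP orientation.
- read_force(): force on the tool from outside, world axes, zero at the start.
- read_wrist_torque(): the same for the moment, N m.
- read_gripper_width(): opening from 0.0 (shut) to 1.0 (fully open).
Only numpy, scipy, OpenCV 4.12 (cv2) and the standard library are available. Lean on these libraries where they do the work, as an engineer would, in place of code of your own. Each camera call takes 0.05 s, during which the arm holds its last target.

## Working session

There is one attempt and no reset: what is moved stays moved. The work goes in short steps, each a Python script; the robot and the scene stay as the last script left them, time stands still between calls to the robot, and variables do not carry over. Pictures are saved under pics/ and viewed, and the job is handed in when it is done.

```bash
ls; mkdir -p pics; python3 - <<'E'
from plant import *
import cv2
for n in("scene","side","wrist"):
    f=grab_frame(n); cv2.imwrite(f"pics/{n}0.png",f["color"][:,:,::-1])
    print(n,{k:v for k,v in f.items() if k!="color"})
    for t in("loading_board","lane_entry","carrier","carrier_grip","carrier_lip","can_a_mid","multimeter_spot"):
        print(t,[(d["p"],[round(x) for x in d["position"]]) for d in tip_of(t,n)])
print(read_clock(),read_ee_rot(),read_tcp_pos())
E
```

```text
pics
scene {'vertical_fov': 49.33147434080291, 'cx': 279.2771565408512, 'cy': 211.15647867820076, 'dist': array([-0.11855647,  0.        ,  0.        ,  0.        ,  0.        ]), 'eye': array([274.69420151, 671.76567446, 788.94419143]), 'orientation': array([ 0.09686939, -0.2794078 ,  0.89956557, -0.32144888])}
loading_board [(0.81, [586, 178, 4]), (0.55, [488, 313, 28])]
lane_entry [(0.69, [547, 195, 13])]
carrier [(0.76, [633, 152, 5])]
carrier_grip [(0.57, [636, 153, 80])]
carrier_lip [(0.65, [588, 178, 12])]
can_a_mid [(0.84, [408, 413, 16]), (0.73, [449, 250, 32])]
multimeter_spot [(0.8, [603, 374, 8])]
side {'vertical_fov': 51.35625144299907, 'cx': 281.1056038411153, 'cy': 217.48368946025593, 'dist': array([-0.05782033,  0.        ,  0.        ,  0.        ,  0.        ]), 'eye': array([ 136.61397506, -658.4740357 ,  500.89386038]), 'orientation': array([-0.54086517,  0.80670235, -0.19796721,  0.13230709])}
loading_board [(0.91, [584, 183, -2])]
lane_entry [(0.63, [553, 198, 13]), (0.48, [634, 150, 2])]
carrier [(0.71, [634, 153, 4])]
carrier_grip [(0.67, [634, 156, 79])]
carr
[... 249 characters left out ...]
cy': 211.03319613857838, 'dist': array([-0.04031801,  0.        ,  0.        ,  0.        ,  0.        ]), 'T_tool_cam': array([[-1.80796278e-04, -9.59572725e-01, -2.81460748e-01,
         7.11297646e+01],
       [ 9.99999984e-01, -1.71205223e-04, -5.86668405e-05,
        -7.34936484e-01],
       [ 8.10754979e-06, -2.81460754e-01,  9.59572740e-01,
        -1.43187003e+02],
       [ 0.00000000e+00,  0.00000000e+00,  0.00000000e+00,
         1.00000000e+00]])}
loading_board []
lane_entry []
carrier []
carrier_grip []
carrier_lip []
can_a_mid [(0.54, [450, 248, 35])]
multimeter_spot []
1.2 [-8.71258659e-06  1.34466952e-01  9.90918077e-01  5.52134847e-05] [179.86180112 650.61811984 231.34038871]
```

View pics/scene0.png

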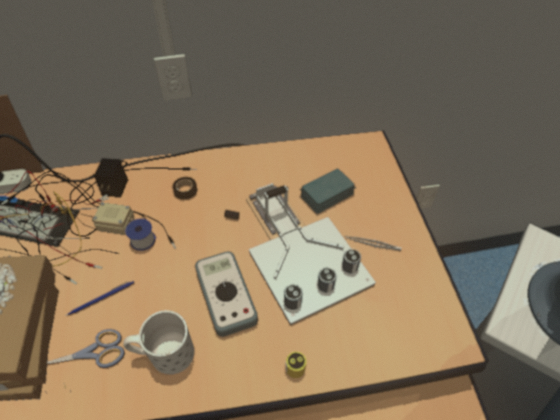

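View pics/side0.png

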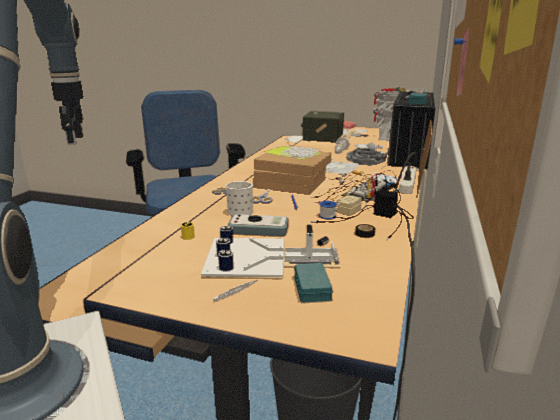

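View pics/wrist0.png

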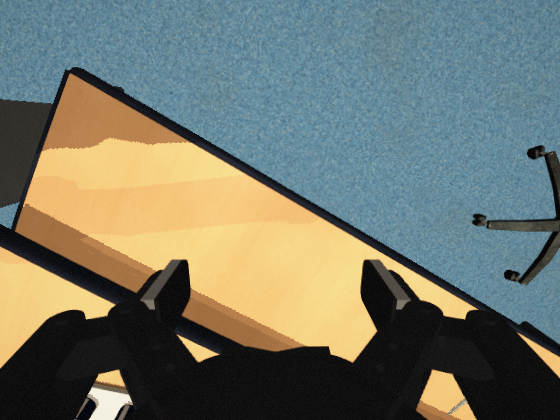

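Candidates for the target in the scene picture: dark blue cans at (292,297), (327,280) and (351,262), all on the white deck, and a yellow look-alike at (296,362) off the deck. I take the three blue ones. Next I close the gripper and look straight down from the wrist for a close check.

```bash
cat > h.py <<'E'
from plant import *
import numpy as np, cv2
from scipy.spatial.transform import Rotation as R
def q(deg): t=np.radians(deg)/2; return [0,float(np.cos(t)),float(np.sin(t)),0]
def RR(qq): return R.from_quat([qq[1],qq[2],qq[3],qq[0]]).as_matrix()
def shot(name,fn):
    p=np.array(read_tcp_pos()); Rt=RR(read_ee_rot()); f=grab_frame(name)
    cv2.imwrite(f"pics/{fn}.png",f["color"][:,:,::-1])
    h=f["color"].shape[0]; fl=h/2/np.tan(np.radians(f["vertical_fov"])/2)
    K=np.array([[fl,0,f["cx"]],[0,fl,f["cy"]],[0,0,1]])
    if name=="wrist":
        T=np.array(f["T_tool_cam"]); Rc=Rt@T[:3,:3]; e=p+Rt@T[:3,3]
    else: Rc=RR(f["orientation"]); e=np.array(f["eye"])
    np.savez(f"pics/{fn}.npz",K=K,D=f["dist"],Rc=Rc,e=e)
    return f["color"]
def cam(fn): return np.load(f"pics/{fn}.npz")
def px2w(fn,uv,z):
    c=cam(fn); n=cv2.undistortPoints(np.array(uv,float).reshape(-1,1,2),c["K"],c["D"]).reshape(-1,2)
    d=np.c_[n,np.ones(len(n))]@c["Rc"].T
    return c["e"]+d*((z-c["e"][2])/d[:,2])[:,None]
def w2px(fn,P):
    c=cam(fn); P=np.array(P,float).reshape(-1,3); rv,_=cv2.Rodrigues(c["Rc"].T)
    return cv2.projectPoints(P,rv,-c["Rc"].T@c["e"],c["K"],c["D"])[0].reshape(-1,2)
E
python3 - <<'E'
from h import *
clamp()
th=150
u=np.array([np.cos(np.radians(-30)),np.sin(np.radians(-30))]); o=np.array([585,181.])
p=o-70*u
move_to([*p,260],q(th))
shot("wrist","w1")
for t in("loading_board","lane_entry","carrier","carrier_grip","carrier_lip","can_a_mid"):
    print(t,[(d["p"],[round(x) for x in d["position"]]) for d in tip_of(t,"wrist")])
shot("scene","s1")
print(read_clock(),read_tcp_pos(),read_ee_rot(), read_joint_positions())
im=cv2.imread("pics/s1.png")[160:400,180:460]; cv2.imwrite("pics/s1c.png",cv2.resize(im,None,fx=2.5,fy=2.5))
E
```

```text
loading_board []
lane_entry [(0.65, [548, 198, 12])]
carrier []
carrier_grip []
carrier_lip [(0.65, [583, 183, 13])]
can_a_mid [(0.83, [452, 248, 33]), (0.82, [410, 414, 14]), (0.17, [423, 98, 9])]
4.3667 [524.32866663 216.23005097 259.96712746] [-1.78546581e-05  2.58614881e-01  9.65980509e-01 -1.10524376e-05] [-0.68070495  0.26839473  0.26630766  1.77245533 -0.07796067  1.11103056
  0.65876411]
```

View pics/w1.png

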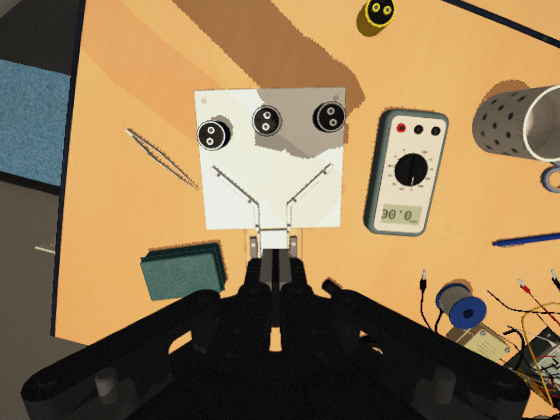

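View pics/s1c.png

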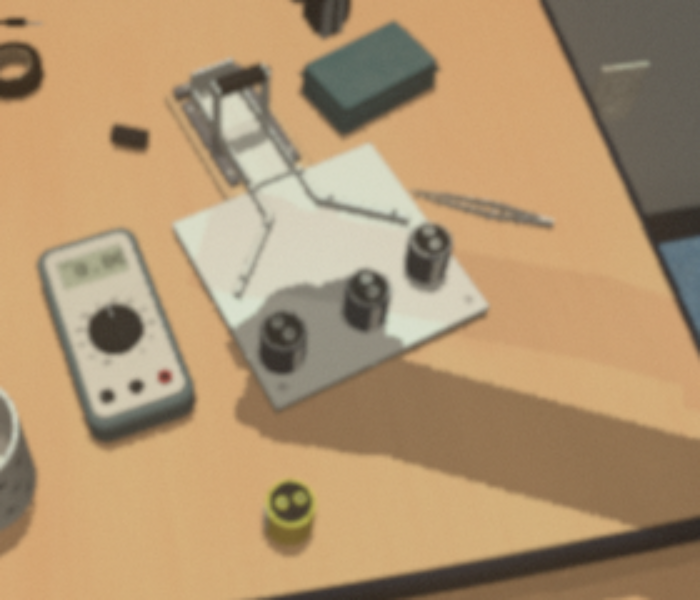

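The crop shows the three dark blue cans on the deck at wrist pixels (213,134), (267,120) and (330,117). The yellow one at (378,12) stands off the board. Now for accurate pixels.

```bash
python3 - <<'E'
from h import *
im=cv2.imread("pics/w1.png")[75:265,185:360]; cv2.imwrite("pics/w1c.png",cv2.resize(im,None,fx=3.15,fy=3.15,interpolation=cv2.INTER_CUBIC)[:600])
E
```

```text
(no output)
```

View pics/w1c.png

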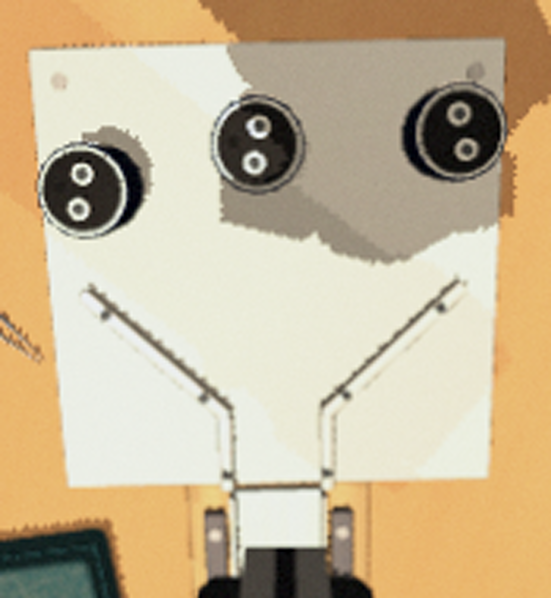

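```bash
python3 - <<'E'
from h import *
from scipy.optimize import least_squares
s=3.15; f=lambda a:np.array(a,float)/s+[185,75]
c=f([(30,48),(504,38),(489,476),(70,487)])
W=px2w("w1",c,13)[:,:2]
# image-left = lane right(-y)?
L=np.array([(-185,-95),(-185,95),(0,95),(0,-95)],float)
def tr(p,P): 
    ca,sa=np.cos(p[2]),np.sin(p[2]); return np.array(P)@np.array([[ca,sa],[-sa,ca]])+p[:2]
r=least_squares(lambda p:(tr(p,L)-W).ravel(),[585,181,-.52]); p=r.x
print(p[:2],np.degrees(p[2]),r.fun.round(1))
lane=px2w("w1",f([(235,480),(322,478),(232,408),(324,405)]),23)[:,:2]
inv=lambda X:(np.array(X)-p[:2])@np.array([[np.cos(p[2]),-np.sin(p[2])],[np.sin(p[2]),np.cos(p[2])]])
print("lane",inv(lane).round(1))
cans=px2w("w1",f([(84,190),(257,144),(456,131)]),51)[:,:2]
print("cans",cans.round(1),inv(cans).round(1))
print("old det", inv([[548,198],[583,183],[452,248],[634,153],[635,154]]).round(1))
np.save("board.npy",p)
E
```

```text
[581.94723104 181.12659709] -28.452871099154645 [-0.3 -0.8 -0.3  1.4  0.9  0.2 -0.3 -0.8]
lane [[ -5.2 -19. ]
 [ -5.2  19. ]
 [-37.8 -19. ]
 [-38.1  20.3]]
cans [[434.4 182.7]
 [452.4 246.7]
 [484.5 312.2]] [[-130.5  -68.9]
 [-145.2   -4.1]
 [-148.1   68.8]]
old det [[-3.790e+01 -1.300e+00]
 [ 0.000e+00  2.100e+00]
 [-1.461e+02 -3.100e+00]
 [ 5.920e+01  1.000e-01]
 [ 5.960e+01  1.400e+00]]
```

```bash
cat >> h.py <<'E'
BP=np.load("board.npy"); YAW=np.degrees(BP[2])
ca,sa=np.cos(BP[2]),np.sin(BP[2])
def b2w(xy): xy=np.array(xy,float); return np.array([ca*xy[...,0]-sa*xy[...,1],sa*xy[...,0]+ca*xy[...,1]]).T+BP[:2]
def w2b(X): d=np.array(X,float)[...,:2]-BP[:2]; return np.array([ca*d[...,0]+sa*d[...,1],-sa*d[...,0]+ca*d[...,1]]).T
def qa(a): return q(180+YAW+a)
def look(fn,xy=(-110,0),z=230):
    move_to([*b2w(xy),z],qa(0)); dwell(.15); im=shot("wrist",fn)
def crop(fn,x0,x1,y0,y1,s):
    im=cv2.imread(f"pics/{fn}.png")[y0:y1,x0:x1]; cv2.imwrite(f"pics/{fn}c.png",cv2.resize(im,None,fx=s,fy=s,interpolation=cv2.INTER_CUBIC))
def push(start,end,rate=60,a=None,z=30,hov=110,first=True):
    """finger centre line from start to end (board mm)"""
    s,e=np.array(start,float),np.array(end,float); d=e-s
    if a is None: a=np.degrees(np.arctan2(d[1],d[0]))
    move_to([*b2w(s),hov],qa(a)); move_linear([*b2w(s),z],120)
    move_linear([*b2w(e),z],rate)
    print("F",np.round(read_force(),1),"tcp",w2b(read_tcp_pos()).round(1))
def lift(back=6,z=110):
    p=np.array(read_tcp_pos())[:2]; x=RR(read_ee_rot())[:2,0]
    move_linear([*(p+back*x),30],80); move_linear([*(p+back*x),z],200)
E
python3 - <<'E'
from h import *
s=np.array([-145.2,-4.1]); e=np.array([-48,0.]); d=(e-s)/np.linalg.norm(e-s)
push(s-d*45,e-d*29)
lift(8); look("w2"); crop("w2",150,400,60,270,2.8)
print(read_clock())
E
```

```text
F [-0.4  0.2 -0. ] tcp [-77.1  -1.2]
9.5833
```

View pics/w2.png

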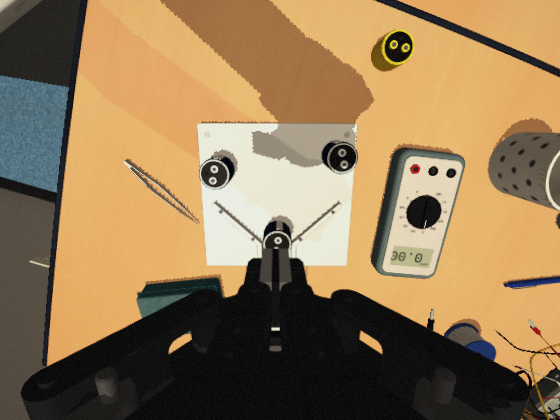

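```bash
python3 - <<'E'
from h import *
crop("w2",190,370,110,280,3.3)
print(w2px("w2",np.c_[b2w(np.array([[-48,0],[-40,0],[-130.5,-68.9],[-148.1,68.8]])),[51]*4]).round(1))
E
```

```text
[[277.2 243.7]
 [277.2 249.9]
 [214.9 174. ]
 [340.8 157.9]]
```

View pics/w2c.png

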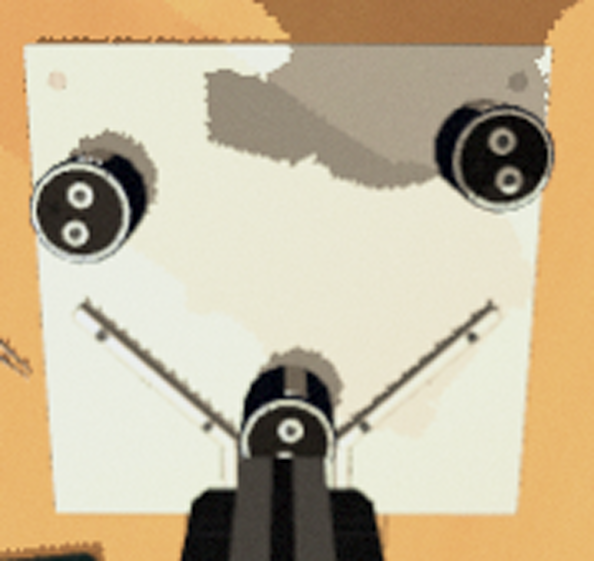

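The can's rim centre is at about (277,244), which matches the predicted (-48, 0). Next I push it in over the lip.

```bash
python3 - <<'E'
from h import *
push([-86,0],[0,0],a=0)
lift(8); look("w3",(-150,0),230)
shot("side","sd3"); shot("scene","sc3")
print(w2px("w3",np.c_[b2w(np.array([[28.5,0]])),[48.5]]).round(1))
crop("w3",200,350,150,300,4); crop("sd3",190,350,215,300,4.5)
print(read_clock())
E
```

```text
F [ 0.1  0.2 -0.2] tcp [-0.5  0.1]
[[277.1 323.8]]
14.4167
```

View pics/w3c.png

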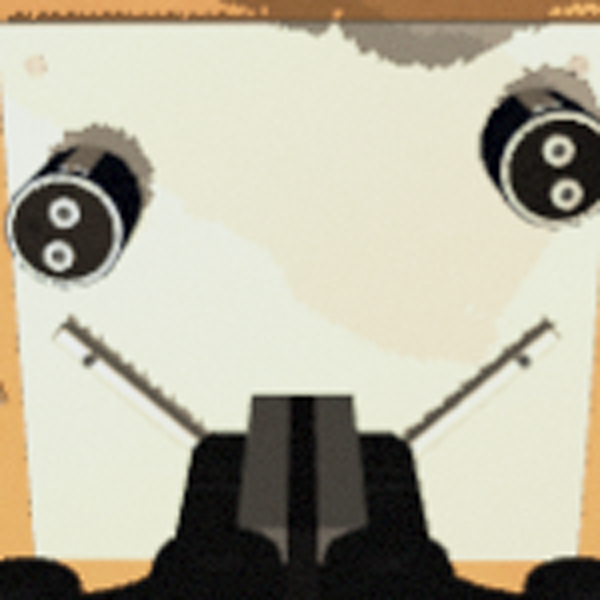

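View pics/sd3c.png

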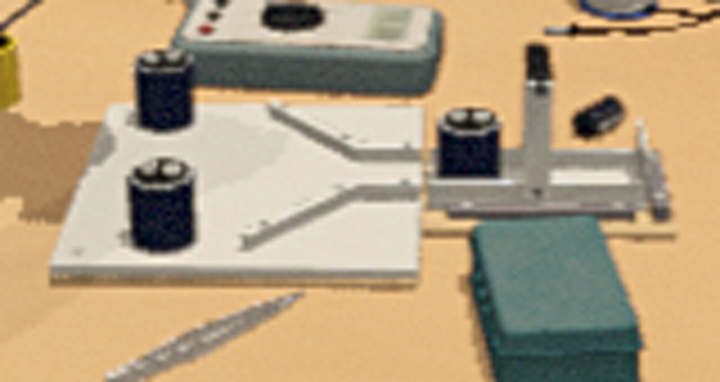

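First can is in the carrier (side crop (468,140)), and the other two have not moved. Now the right-hand can, then the left-hand one.

```bash
python3 - <<'E'
from h import *
s=np.array([-130.5,-68.9]); e=np.array([-62,0.]); d=(e-s)/np.linalg.norm(e-s)
for k in(44,40,37): 
    try: push(s-d*k,e-d*29); break
    except PlanningError as x: print(k,x)
lift(8); look("w4",(-125,0)); crop("w4",190,370,100,280,3.3)
print(read_clock(),w2px("w4",np.c_[b2w(np.array([[-62,0],[-148.1,68.8]])),[51]*2]).round(1))
E
```

```text
F [-0.5 -0.3  0.4] tcp [-82.6 -20.7]
19.9167 [[276.9 243.6]
 [339.5 171. ]]
```

View pics/w4c.png

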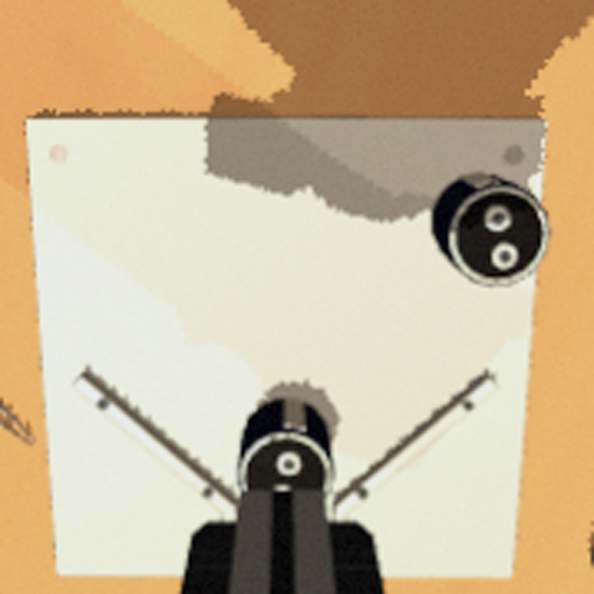

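Can 2 is at about col 276.5, so on the centre line. Push it in and bring the third can to the lane.

```bash
python3 - <<'E'
from h import *
push([-100,0],[0,0],a=0)
lift(8)
shot("side","sd5"); crop("sd5",190,350,215,300,4.5)
s=np.array([-148.1,68.8]); e=np.array([-62,0.]); d=(e-s)/np.linalg.norm(e-s)
push(s-d*44,e-d*29)
lift(8); look("w5",(-125,0)); crop("w5",190,370,100,280,3.3)
print(read_clock(),w2px("w5",np.c_[b2w(np.array([[-62,0]])),[51]]).round(1))
E
```

```text
F [ 0.4  0.1 -0.6] tcp [-0.2  0.2]
F [-0.1 -0.4 -0.3] tcp [-84.8  18.1]
29.4667 [[277.  244.3]]
```

View pics/w5c.png

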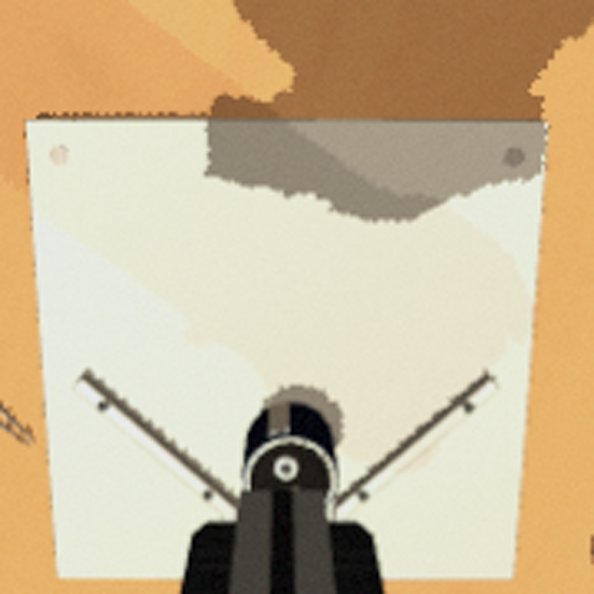

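View pics/sd5c.png

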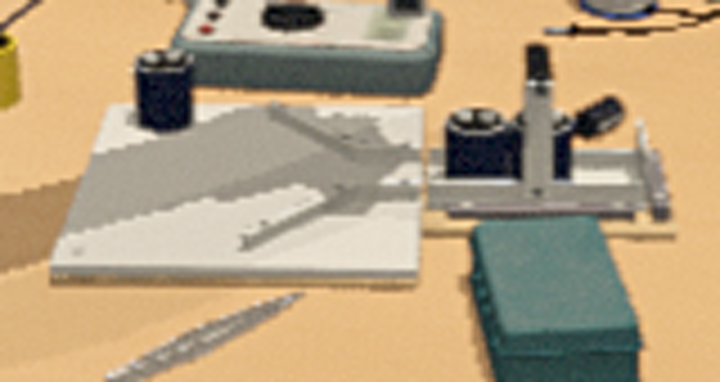

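```bash
python3 - <<'E'
from h import *
push([-100,1.2],[-72,0],a=0)
move_linear([*b2w([-5,0]),30],60); print(read_force().round(2))
for x in(-3,-2,-1,0,.5,1,1.5):
    move_linear([*b2w([x,0]),30],20); F=read_force(); fx=-(F[0]*ca+F[1]*sa); print(x,w2b(read_tcp_pos()).round(1),F.round(2),round(fx,2))
    if fx>4: break
lift(10,120)
shot("side","sd6"); crop("sd6",290,350,215,275,9)
look("w6",(-20,0),200)
shot("scene","sc6"); 
crop("w6",200,360,180,330,3.7)
print(read_clock())
E
```

```text
F [-0.1 -0.2  0.8] tcp [-71.8  -0.2]
[-0.05  0.73 -0.  ]
-3 [-3.1  0.1] [ 0.38 -0.79 -0.05] -0.71
-2 [-2.1  0. ] [-0.67 -0.32  0.44] 0.43
-1 [-0.9 -0. ] [-0.01  0.36  0.25] 0.18
0 [ 0.2 -0.1] [-1.05  0.77 -0.42] 1.29
0.5 [ 0.5 -0. ] [-0.64  0.27  0.24] 0.7
1 [0.6 0. ] [-2.5   2.06  1.27] 3.18
1.5 [1.3 0. ] [-1.67  0.13  0.49] 1.53
36.0667
```

View pics/sd6c.png

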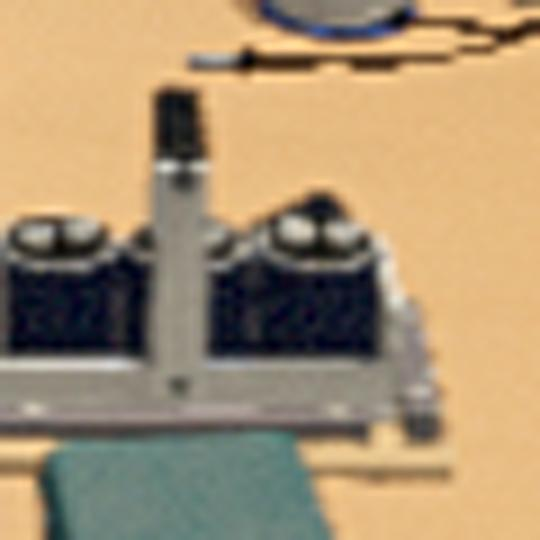

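View pics/w6.png

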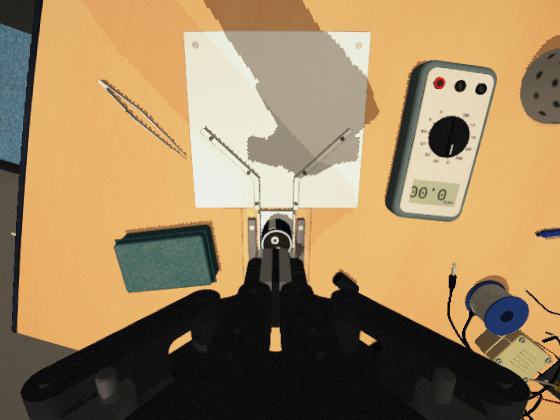

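```bash
python3 - <<'E'
from h import *
crop("w6",235,320,180,265,7); crop("sd6",270,350,220,275,8)
print(w2px("w6",np.c_[b2w([[29,0],[29-17.5,0],[29,0],[11.5,0]]),[48.5,48.5,51,51]]).round(1))
E
```

```text
[[277.1 242.6]
 [277.1 227.3]
 [277.1 243.5]
 [277.2 228.1]]
```

View pics/w6c.png

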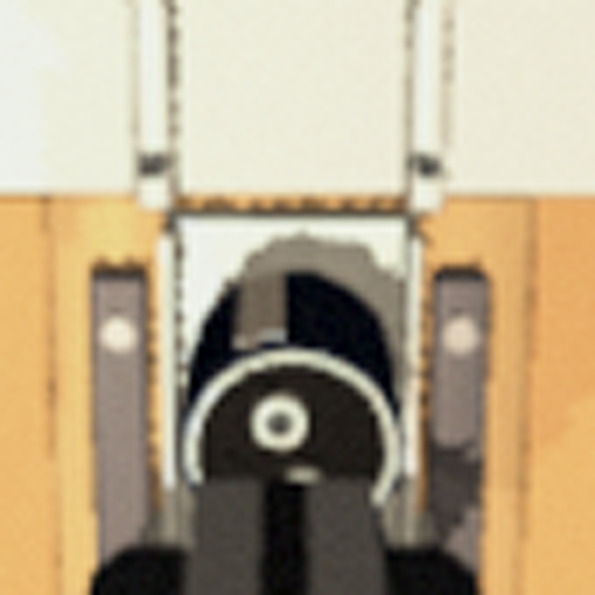

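View pics/sd6c.png

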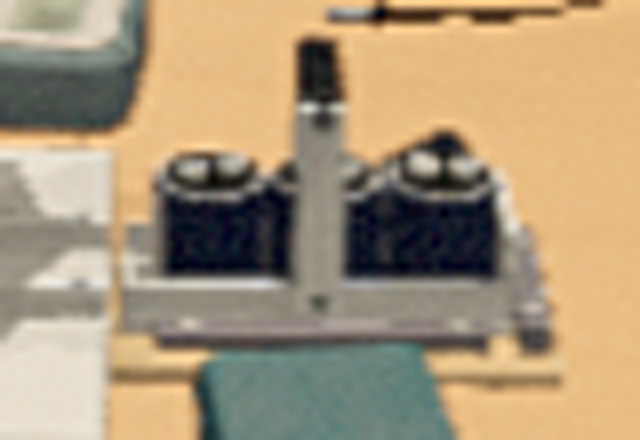

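The third can's rear rim is at (277,229.7). That puts it at x≈14 mm, well behind the lip, with lip and floor visible behind it and all three tops level. Next I turn the gripper across the bar and measure the handle.

```bash
python3 - <<'E'
from h import *
p=b2w([62,0]); Q=q(YAW+90)
print(solve_ik([*p,190],Q))
move_to([*p,190],Q); release(); dwell(.1)
shot("wrist","w7"); print([(d["p"],d["position"].round(1) if hasattr(d["position"],'round') else d["position"],w2b(d["position"]).round(1)) for d in tip_of("carrier_grip","wrist")])
shot("side","sd7"); print([(d["p"],w2b(d["position"]).round(1)) for d in tip_of("carrier_grip","side")])
print(w2px("w7",np.c_[b2w([[55,-21.5],[55,21.5],[69,-21.5],[69,21.5]]),[86]*4]).round(1),read_joint_positions()[6],read_clock())
E
```

```text
[-0.76895643  0.54149579  0.68782705  1.66224744 -0.3809519   1.07603564
 -0.46412553]
[(0.76, [637.0, 148.8, 80.7], array([63.8, -2.2]))]
[(0.89, array([60.9,  0.3]))]
[[266.7 232.2]
 [266.3 185.2]
 [282.3 232.2]
 [282.6 185.2]] -0.4640968426316593 38.3167
```

View pics/w7.png

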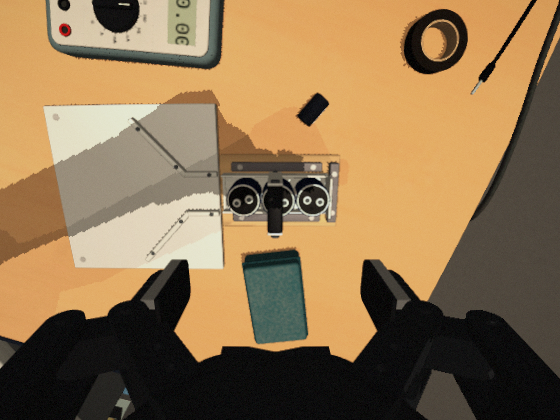

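```bash
python3 - <<'E'
from h import *
crop("w7",210,350,145,250,5)
E
```

```text
(no output)
```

View pics/w7c.png

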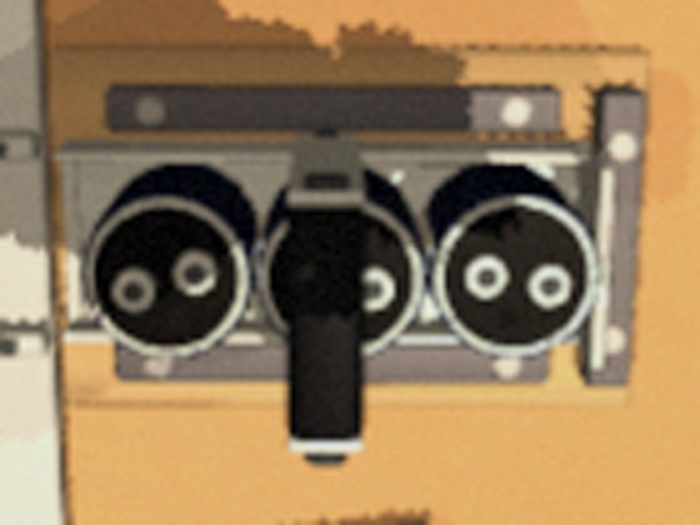

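All three cans stand in the carrier with a clear view. The bar's top is centred at px (275.2, 209.5), so board (62.6, -0.4). Grip and lift slowly.

```bash
python3 - <<'E'
from h import *
p=b2w([62.6,-.4])
move_linear([*p,100],120); move_linear([*p,62],50)
print(read_force().round(1)); clamp(); dwell(.3)
print("w",read_gripper_width(),read_force().round(1),read_wrist_torque().round(2),read_clock())
move_linear([*p,72],25); dwell(.3)
print(read_force().round(1),read_wrist_torque().round(2),read_gripper_width())
shot("side","sd8"); shot("wrist","w8"); crop("sd8",250,370,190,280,6)
print(read_clock())
E
```

```text
[-0.3 -0.6  0.4]
w 0.15459861950261278 [-1.3 -1.1  2.1] [0.06 0.31 0.02] 41.075
[-0.1  0.  -3.4] [ 0.03  0.01 -0.04] 0.149312289315793
42.025
```

View pics/sd8c.png

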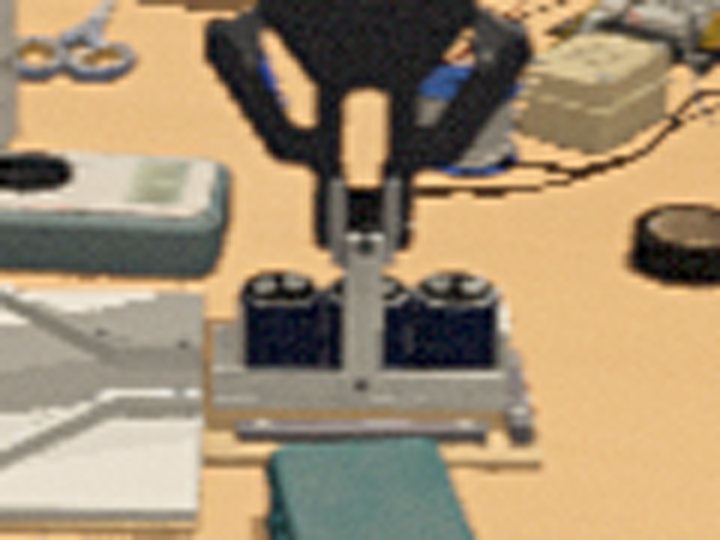

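View pics/w8.png

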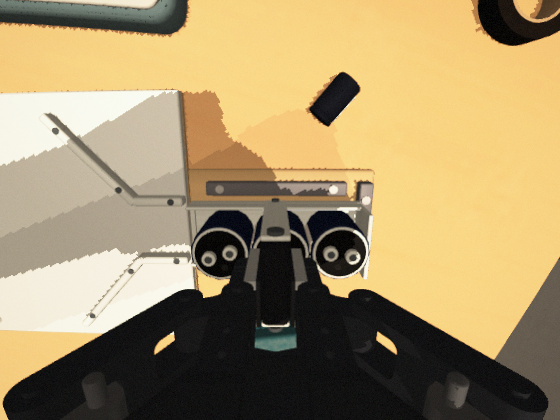

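The weight of about 3.4 N fits the carrier plus three cans (0.36 kg). It is level and clear of the nest. Now lift to 150 mm.

```bash
python3 - <<'E'
from h import *
p=b2w([62.6,-.4])
move_linear([*p,212],60); dwell(.5)
print(read_force().round(1),read_wrist_torque().round(2),read_gripper_width(),read_tcp_pos(),read_joint_vel().round(3))
shot("side","sd9"); shot("scene","sc9"); crop("sd9",190,390,130,300,3.5)
im=cv2.imread("pics/sc9.png")[140:320,180:420]; cv2.imwrite("pics/sc9c.png",cv2.resize(im,None,fx=3,fy=3))
print(read_clock())
E
```

```text
[ 0.6  0.3 -3.7] [ 0.01 -0.01 -0.01] 0.15057613875214662 [636.82653609 150.92765024 212.01712741] [ 0.002 -0.    -0.001 -0.002  0.002 -0.     0.   ]
45.1083
```

View pics/sd9c.png

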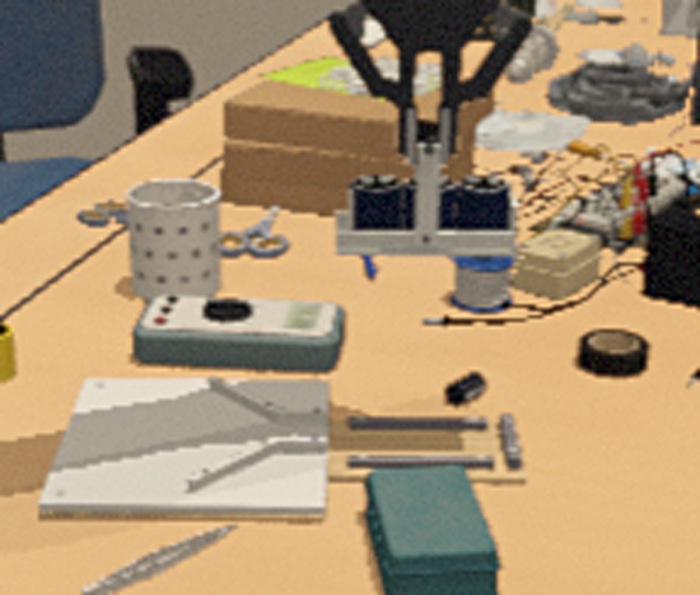

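View pics/sc9c.png

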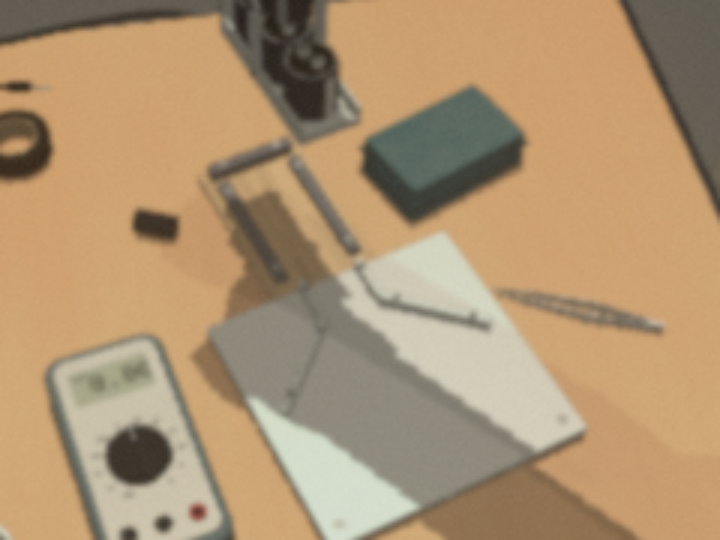

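The carrier is level about 150 mm above its nest with the cans standing in it, and the bystanders have not moved. Handing in.

```bash
python3 -c "
from plant import *
finish_job(); print(read_clock())"
```

```text
the job is handed in; nothing more can be done
the job is handed in; nothing more can be done
```

The job is done and handed in. The arm is holding the loaded carrier level about 150 mm above its nest, with all three capacitors standing in it.

- **Sliding:** I pushed the three dark blue capacitors one after another with the shut fingers along the deck, through the lane and over the lip. None was gripped or lifted.
- **All the way home:** I pushed the last one until the push force rose to about 3 N. The wrist picture then showed its back edge well behind the lip. All three tops were level and the first stood at or close to the end plate.
- **Lift:** I gripped the black handle across the middle and lifted straight up. The wrist carries about 3.4–3.7 N, which fits the carrier plus three cans, with almost no moment. The arm was still.
- **Surroundings:** In the last pictures the multimeter, teal box, small capacitor and tweezers appear where they started. I judged that by eye and did not measure it.
- **Time:** The clock read 45.1 s just before handing in, against the 72 s limit.

No check failed. The one disagreement was the handle position along the lane. The two cameras' networks gave 61 and 64 mm past the deck's edge, so I used my own measurement of 62.6 mm.

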